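# Draw the bolt of the reject box and lever its heavy lid up

## Robot

A 7-joint arm with a two-finger parallel gripper is mounted at the origin on a cart in front of the work surface, level with it; the furniture and walls round the work are solid. World frame = base frame: x ahead of the robot, y to its left, z up, the work surface at z = 0. Lengths are in m, angles in degrees, forces in N, time in s.
With the tool pointing down it reaches from about 0.425 to 0.875 m from the base axis. Payload 4.7 kg.
Tool frame: the origin (TCP) lies midway between the tips of the shut fingers; the grasp point (between the pads) lies 19 mm behind it; z points along the fingers, y is the line along which they close (so a half turn about z gives the same grasp; the last joint's range is limited). The gripper opens to 87 mm and grips with 3 to 60 N. Pads are 19 mm wide; open, the fingers measure 117 mm over their backs; the gripper's body (75 mm by 190 mm) begins 51 mm behind the grasp point.
Start: joints at [65.609, 18.392, -4.016, 83.108, 1.295, 78.541, -3.26], TCP at [0.277, -0.588, 0.223] pointing down, gripper open.
Joint ranges: [-163.93, 163.93], [-17.29, 119.83], [-79.2, 71.16], [3.27, 140.29], [-89.18, 269.18], [5.43, 117.66], [-154.24, 154.24]. Speed limits (degrees/s): [147.25, 147.25, 180, 180, 180, 180, 180].

## Interface

Orientations are given as [roll, pitch, yaw] about the fixed x, y, z axes, in that order (R = Rz(yaw) Ry(pitch) Rx(roll)).
In Python, from cell import env, viewer, boxes_of, masks_of gives the robot as it stands. The module is installed in compiled form; this text tells all that it offers.
- The arm moves only by the tool apply_moves, never from a script. Its argument "moves" is a list of rows, each a list of 7 numbers: the shift along the tool's x, y, z scaled (see below), then the turn, a rotation vector about the tool's x, y, z scaled (see below), then the opening, from 0 (shut) to 1 (fully open). A call has 1 to 20 rows; each row is the pose to reach, as a shift and turn from the pose commanded when the call began, along the tool's axes at that moment; what a row does not reach only later rows make up. The controller multiplies each number of a shift by 0.2 m and each number of a turn by 1.5 rad. A row lasts 1/10 s, in which the tool goes at most 50 mm and 8.59 degrees, less where a joint would pass 70% of its speed; a pose out of reach is approached as far as the arm can. A call with a number of a shift or a turn outside -1 to 1 is refused whole. A call with a gripper value outside its range is refused whole. The fingers move at their own pace and stop on an object; "grip_force" is the grip in N (left out, the last holds). Time passes only in rows, so rows that repeat a pose let the fingers close. It gives the time, the measured TCP pose, the force, the opening and the grip force at its end, in the units of the state.
- env.get_obs(): the state, without advancing time (a new reading comes with each control period).
- viewer.read_camera(name): name is "side" or "top" or "wrist"; returns the picture (400x640x3 uint8, red, green, blue); there is no depth.
- viewer.get_calibration(name): a dict with "fov_y" (degrees; the focal length in pixels is half the picture's height over the tangent of half this angle, whatever the lens; pixels are square), "cx", "cy" (the principal point, pixels), "position" and "orientation" of the camera in the world. Camera axes: x right, y up, looking along -z (the intrinsics and any distortion apply to the point x, -y, -z); pixel columns grow to the right and rows downward; lengths in m; the calibration is good to about 2 mm. The wrist camera is an equidistant fisheye: a pixel r from the principal point sees the ray r / f radians off the axis. A picture is of the moment at which its call begins: read the wrist's pose just before it. get_calibration takes no time and is no camera call; for the wrist camera it gives the pose at the moment of the call.
- env.sign_off(): hands the job in; it is judged then, once.
Trained networks look in the newest picture that a camera, given by its name, has taken for a name from the list of things; names that differ only in an ending like _2 or _b are one class to them, and where a whole thing is asked for, a point or a joint stands for the part that bears it (a point fixed in the world has none). Each returns a list of dicts, best first, with "conf" (0 to 1); they miss things now and then, are a little off and sometimes report something else, mostly with a low value. They report only what shows in the picture. A call takes as long as a camera call.
- boxes_of(camera, target): "location" ([column, row] in pixels, amid what is visible of it).
- masks_of(camera, target): "pixels" (400x640 bool, what is visible of it) and "location" ([column, row] in pixels, amid what is visible of it).
The state is a dict: "time_s": time; "qpos": joint angles; "joint_velocities": joint speeds; "effort": joint torques, N m; "tool_pos": TCP position; "tool_rot": TCP orientation; "force": force on the tool from outside, world axes, zero at the start; "wrist_torque": the same for the moment, N m; "grip_width": finger opening in m; "grasp_force": force on a finger pad.
Only numpy, scipy, OpenCV 4.12 (cv2) and the standard library are available. Lean on these libraries where they do the work, as an engineer would, in place of code of your own. Each camera call takes 0.05 s, during which the arm holds its last target. There are 200 camera calls.

## Task

Using only touch, push the bolt of the reject box back to the end of its travel so that it frees the lid, then press the padded long end of the lever down onto its rubber stop so that the short end raises the heavy lid. Finish while still pressing the lever down there, holding the lid up. Do not touch the lid itself, do not lift the lever or knock it off its fulcrum, and leave the loose parts round the box where they stand.

Things in the scene. Friction and masses are not known exactly. Their poses are not given: they have to be found in the camera images.
- reject_box: Grey open steel box fixed on a bare aluminium base plate 121 x 372 x 8 mm; place and yaw vary. Origin on the table under the plate, z up. Its y axis runs along the plate from the lever pad (-y end) to the box (y 60 to 160 mm, 80 mm wide in x, rim at z 90 mm). The bolt's shelf and two saddles (y -32 and +43 mm, 10 mm long, top z 108.5 mm) stand at x 56 mm.
- lid: Heavy steel lid, about 1.6 kg, 90 x 130 x 10 mm, on the box rim, top at z 100 mm; origin on its hinge at box y 165, z 90 mm. Its free lip overhangs the box towards the lever, from y 35 to 60 mm. A 16 mm ear (y 62 to 78 mm) at its +x side lies under the shot bolt's tip. It falls shut when the lever is let go. The robot must not touch it.
- lid_lip (a point): Point on the top of the lid at the middle of its free lip, at z 100 mm when shut and about 126 mm when the lever is right down on its stop.
- bolt (a joint): How far the bolt is drawn back: 0 = shot (tip over the lid's ear), 0.030 m = end of travel; the ear is free above about 0.018 m. Starts at 0 to 0.004 m. It slides along the box's -y (away from the lid, towards the lever pad) and stays where it is left; it takes about 2 N.
- bolt_knob (a point): Centre of the top of the bolt's upright knob, a steel pin 12 mm thick with a 15 mm cap, which stands 36 mm above the middle of the bolt rod (knob top at z 138.5 mm, rod top at z 107.5 mm). At box x 56 mm, y 21 mm when shot. Push it on its lid side, towards -y of the box.
- lever: Loose dark steel bar 20 x 10 mm and about 243 mm long, 0.25 kg, resting level on the fulcrum bar with a notch under it and its short round nose under the lid's lip. Origin: middle of its underside right above the fulcrum; axes as the box's: +y to the nose (70 mm from the origin), -y to the round press pad.
- lever_pad (a point): Centre of the top of the press pad, a 36 mm disc 10 mm thick on the lever's long end, 155 mm from the fulcrum. At rest its top is level at z 90 mm; right down on the stop (lever turned about 0.38 rad) it is at about z 31 mm and about 8 mm nearer the fulcrum. It takes about 2 to 5 N to press down.
- fulcrum (a point): Top middle of the fulcrum bar (10 mm thick, along x) between two grey cheeks (x +-12 to +-18 mm, top z 94 mm), at box y -15 mm, z 80 mm: where the lever's origin rests.
- bush_4: Bystander: small steel flange bush, 24 mm across and 30 mm high, standing on the table; origin under its centre.
- gauge_block_20: Bystander: steel gauge block 9 x 30 x 20 mm on the table; origin under its centre.
- vee_block: Bystander: steel vee block 45 x 44 x 34 mm on the table; origin under its centre.
- stop_top (a point): Centre of the top of the round rubber stop, 24 mm across, under the lever's long end at box y -150 mm, z 26 mm.

How it is judged (in metres and radians):
On the way, in this order (a step that is already met when the one before it is completed fails the run):
1. the bolt is drawn back clear of the lid's ear, the lid still shut (value of joint bolt above 0.024 m and z of lid_lip in the frame of reject_box below 0.104 m), for 0.2 s.
2. the fingers press the lever down and the lid is up (z of lid_lip in the frame of reject_box above 0.118 m and contact force between the fingers and lever above 0.8 N), for 0.2 s.
At the end, for the whole second after the job is handed in: The bolt is drawn back more than 22 mm; the fingers press the lever (over 0.8 N) with its pad within about 11 mm of fully down (below 42 mm), still on its fulcrum (within 12 mm) and at rest; and the lever carries the lid with its lip raised more than 18 mm (all of step 2 and value of joint bolt above 0.022 m and z of lever_pad in the frame of reject_box below 0.042 m and contact force between lever and lid above 1 N and distance between lever and fulcrum below 0.012 m and linear speed of lever below 0.02 m/s); the arm keeps its last pose, push and grip.
It fails at once if the robot touches the lid (contact force between any of the fingers, the arm and lid above 1 N).
It fails at once if the lever is lifted by its long end (z of lever_pad in the frame of reject_box above 0.105 m).
It fails at once if the lever is lifted or knocked off its fulcrum (distance between lever and fulcrum above 0.02 m).
It fails at once if a bystander is moved (distance of any of bush_4, gauge_block_20, vee_block from where it was at the start of the episode above 0.02 m).
It also fails if it takes over 38 s, if anything falls off the work surface, if the arm or the gripper's body presses on something with over 40 N, if the wrist force passes 120 N, or if a joint passes its speed limit or range.

## Working session

There is one attempt and no reset: what is moved stays moved. The work goes in short steps, Python scripts to look and compute and a tool call to move; the robot and the scene stay as the last step left them, time stands still between calls to the robot, and variables do not carry over. Pictures are saved under pics/ and viewed, at most 10 in all, crops included, and the job is handed in when it is done.

Besides the shell and the picture viewer there is one more tool, called after "Call:" as a command line: name --pt "numbers of a row" for each row, then --argument value for the rest. apply_moves: Moves the arm, as the interface text tells. Shifts and turns lie within -1 to 1; 1 stands for 0.2 m of shift or 1.5 rad of turn. Its arguments: {"type":"object","properties":{"moves":{"type":"array","items":{"type":"array","items":{"type":"number","minimum":-1,"maximum":1}}},"grip_force":{"type":"number"}},"required":["moves"]}

```bash
mkdir -p pics
cat > h.py <<'E'
from cell import env, viewer, boxes_of, masks_of
import numpy as np, cv2
from scipy.spatial.transform import Rotation as R
def rot(o):
    o=np.array(o,float)
    return o if o.shape==(3,3) else (R.from_quat(o).as_matrix() if o.size==4 else R.from_euler('xyz',o,degrees=True).as_matrix())
def ray(c,px):
    f=200/np.tan(np.radians(c['fov_y'])/2); x=(px[0]-c['cx'])/f; y=(px[1]-c['cy'])/f
    return rot(c['orientation'])@np.array([x,-y,-1])
def onz(c,px,z):
    d=ray(c,px); p=np.array(c['position']); return p+d*(z-p[2])/d[2]
def proj(c,P):
    f=200/np.tan(np.radians(c['fov_y'])/2)
    q=(np.array(P)-np.array(c['position']))@rot(c['orientation'])
    return np.array([c['cx']+f*q[...,0]/-q[...,2], c['cy']+f*q[...,1]/q[...,2]]).T
E
python3 - <<'E'
from h import *
ims=[]
for n in ['top','side']:
    im=viewer.read_camera(n); c=viewer.get_calibration(n); print(n,c)
    cv2.imwrite(f'pics/{n}0.png',im[...,::-1])
    for t in ['reject_box','lid','bolt_knob','lever','lever_pad','fulcrum','bush_4','gauge_block_20','vee_block','stop_top']:
        print(t,[(np.round(b['location'],1).tolist(),round(b['conf'],2)) for b in boxes_of(n,t)[:3]])
print(env.get_obs())
E
```

```text
top {'fov_y': 52.065817116685636, 'cx': 327.21195830967423, 'cy': 195.1412815475068, 'position': array([0.33662974, 0.08471324, 0.96612147]), 'orientation': array([  9.44377604,  -0.86766628, -88.32938003])}
reject_box [([294.7, 203.9], 0.92)]
lid [([253.7, 212.7], 0.77)]
bolt_knob [([282.0, 172.3], 0.59)]
lever [([334.5, 186.5], 0.78), ([290.9, 205.9], 0.24)]
lever_pad [([340.0, 188.4], 0.59)]
fulcrum [([289.8, 206.2], 0.91)]
bush_4 [([338.1, 230.6], 0.58)]
gauge_block_20 [([373.0, 218.5], 0.36)]
vee_block [([346.6, 146.9], 0.58)]
stop_top [([289.6, 206.2], 0.75), ([335.7, 231.0], 0.31)]
side {'fov_y': 47.975958028088066, 'cx': 319.81932270694676, 'cy': 201.648480836095, 'position': array([ 0.11367337, -0.54825427,  0.56740676]), 'orientation': array([ 58.38847763,   0.98340271, -31.05646099])}
reject_box [([304.5, 227.9], 0.82)]
lid [([270.3, 185.5], 0.61)]
bolt_knob [([315.2, 183.6], 0.77)]
lever [([342.4, 223.7], 0.7), ([305.0, 229.7], 0.57)]
lever_pad [([339.5, 224.5], 0.72)]
fulcrum [([306.1, 230.4], 0.58)]
bush_4 [([296.7, 264.5], 0.47)]
gauge_block_20 [([335.1, 285.3], 0.68)]
vee_block [([387.7, 232.9], 0.77)]
stop_top [([306.8, 229.7], 0.86)]
{'time_s': 1.1, 'qpos': array([65.60811468, 18.3918638 , -4.01640958, 83.10677769,  1.29430456,
       78.54333583, -3.26116644]), 'joint_velocities': array([-0.00548516, -0.05200573,  0.02266368,  0.05446056, -0.04160908,
       -0.109494  ,  0.06785187]), 'effort': array([-2.47116322e-04, -4.91111970e+01, -4.03016154e-01, -3.12775433e+01,
       -6.34570350e-02,  3.37483536e-02,  2.76418172e-05]), 'tool_pos': array([ 0.27673857, -0.58815829,  0.22259403]), 'tool_rot': array([1.79996879e+02, 2.05073190e-03, 2.51996534e+01]), 'force': array([ 0.25738392, -0.19635524, -0.21923045]), 'wrist_torque': array([ 0.01997468, -0.02446637,  0.00843901]), 'grasp_force': 0.0, 'grip_width': 0.08652788470409606}
```

View pics/top0.png

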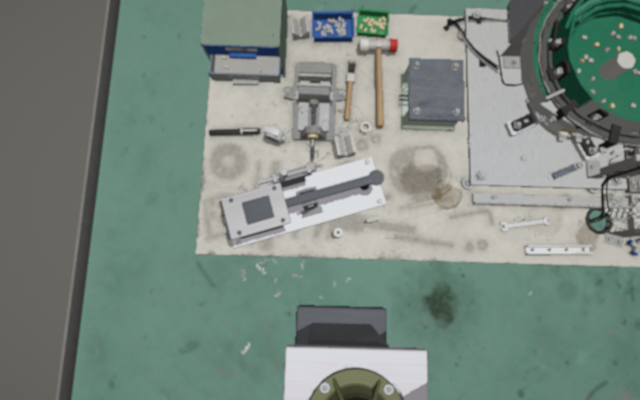

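View pics/side0.png

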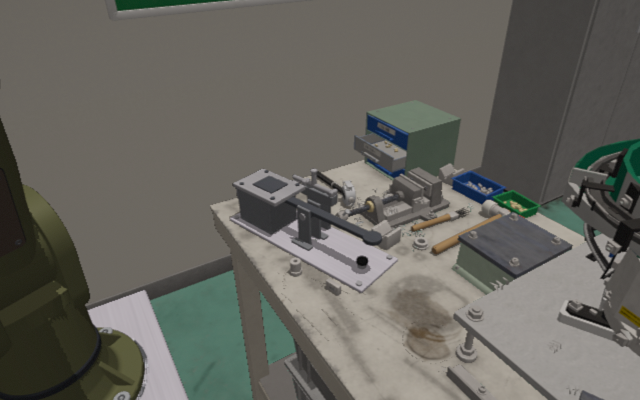

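The top view shows the lid at (254,212), pad at (376,178) and plate corners around (371,159) and (385,205). The side view shows the pad at (372,237), the stop at (362,261) and the knob at about (315,176). Next I fit the pose to these and check it with an overlay.

```bash
cat > fit.py <<'E'
from h import *
from scipy.optimize import least_squares
ct,cs=viewer.get_calibration('top'),viewer.get_calibration('side')
obs=[(ct,(0,-170,90),(376,178)),(ct,(0,100,100),(256,211)),(cs,(0,-170,90),(372,237)),(cs,(0,-150,26),(362,261)),
 (cs,(56,21,138),(315,172)),(cs,(0,100,100),(270,186))]
def W(p,P):
    P=np.array(P,float)/1000; c,s=np.cos(p[2]),np.sin(p[2])
    return np.stack([p[0]+c*P[...,0]-s*P[...,1],p[1]+s*P[...,0]+c*P[...,1],P[...,2]],-1)
def fit(obs):
    f=lambda p:np.concatenate([proj(c,W(p,P))-px for c,P,px in obs])
    g=onz(ct,(300,205),.05); a=onz(ct,(256,211),.1)-onz(ct,(376,178),.09)
    s=least_squares(f,[g[0],g[1],np.arctan2(-a[0],a[1])],loss='soft_l1'); return s.x,f(s.x).reshape(-1,2)
E
cat > ov.py <<'E'
from fit import *
p,r=fit(obs);print(p,np.degrees(p[2]),r.round(1).tolist())
np.save('p.npy',p)
out=[]
for n,c,(x,y) in [('top',ct,(205,130)),('side',cs,(215,150))]:
    im=cv2.imread(f'pics/{n}0.png')[y:y+130,x:x+200]; im=cv2.resize(im,None,fx=4,fy=4,interpolation=cv2.INTER_CUBIC)[:, :800]
    def q(P):return tuple(int(v) for v in (proj(c,W(p,P))-(x,y))*4+2)
    for P in [(0,-170,90),(56,21,138.5),(0,-150,26),(0,-15,90)]: cv2.circle(im,q(P),3,(0,0,255),-1)
    for L in [[(-60.5,-186,8),(60.5,-186,8),(60.5,186,8),(-60.5,186,8)],[(-45,35,100),(45,35,100),(45,165,100),(-45,165,100)]]:
        cv2.polylines(im,[np.array([q(P) for P in L])],True,(0,200,0),1)
    cv2.imwrite(f'pics/{n}_ov.png',im)
E
python3 ov.py
```

```text
[0.47335769 0.12881714 0.29919953] 17.142870309038514 [[1.7, 0.3], [0.9, -0.8], [0.2, 0.0], [0.1, -0.6], [-1.1, -1.7], [-0.9, -1.5]]
```

View pics/top_ov.png

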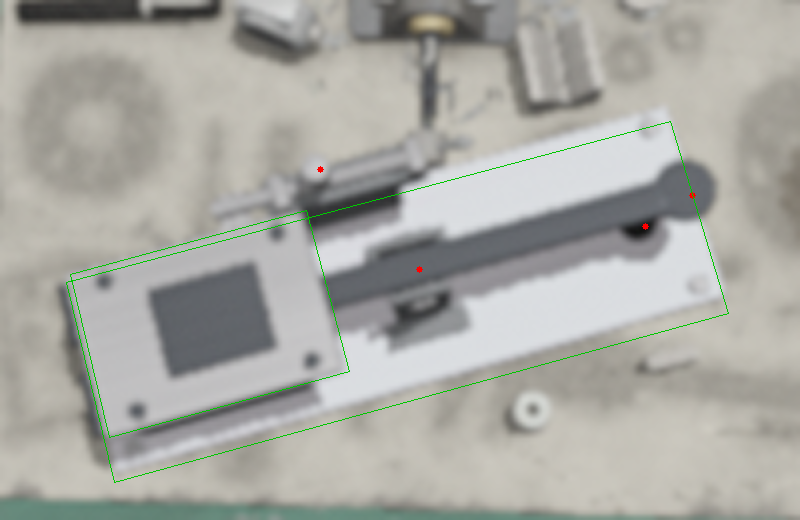

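View pics/side_ov.png

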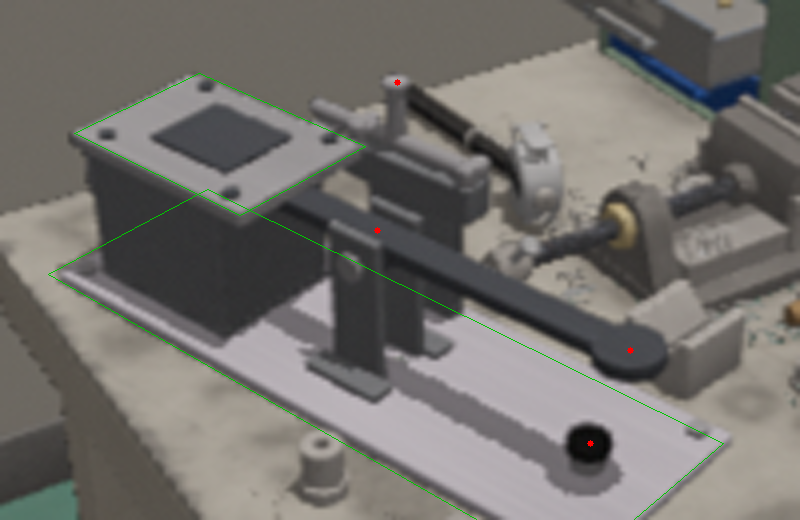

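The overlay matches within about 3 mm. The knob is at crop (316,167) in the top view and (397,82) in the side view. That is good enough to approach.

```bash
cat > go.py <<'E'
from fit import *
p=np.load('p.npy'); YAW=np.degrees(p[2])+90
def row(T0,T1):
    (x0,r0),(x1,r1)=T0,T1; A=R.from_euler('xyz',r0,degrees=True);B=R.from_euler('xyz',r1,degrees=True)
    return (A.inv().apply(np.array(x1)-x0)/.2).round(3).tolist()+((A.inv()*B).as_rotvec()/1.5).round(3).tolist()
E
python3 - <<'E'
from go import *
o=env.get_obs(); T=(o['tool_pos'],o['tool_rot'])
B=lambda x,y,z:W(p,(x,y,z))
for P,y in [((.36,-.42,.24),45),((.44,-.24,.24),65),((.46,-.06,.24),86),((.45,.1,.22),YAW),(B(56,44,170),YAW),(B(56,44,118),YAW),(B(56,5,118),YAW)]:
    N=(np.array(P),[180,0,y]);print(np.round(P,3),row(T,N));T=N
print(YAW,o['time_s'])
E
```

```text
[ 0.36 -0.42  0.24] [0.735, -0.584, -0.087, 0.0, 0.0, -0.23]
[ 0.44 -0.24  0.24] [0.919, -0.354, -0.0, -0.0, 0.0, -0.233]
[ 0.46 -0.06  0.24] [0.858, -0.29, -0.0, 0.0, 0.0, -0.244]
[0.45 0.1  0.22] [0.795, -0.106, 0.1, -0.0, 0.0, -0.246]
[0.514 0.187 0.17 ] [0.323, 0.434, 0.25, 0.0, 0.0, 0.0]
[0.514 0.187 0.118] [-0.0, -0.0, 0.26, 0.0, 0.0, 0.0]
[0.525 0.15  0.118] [-0.195, 0.0, 0.0, 0.0, 0.0, 0.0]
107.14287030903851 1.1
```

Call:
apply_moves --pt "0.735 -0.584 -0.087 0 0 -0.23 0" --pt "0.735 -0.584 -0.087 0 0 -0.23 0" --pt "0.735 -0.584 -0.087 0 0 -0.23 0" --pt "0.735 -0.584 -0.087 0 0 -0.23 0" --pt "0.735 -0.584 -0.087 0 0 -0.23 0"

```text
time_s: 1.6
tool_pos: [0.3648, -0.414, 0.2414]
tool_rot: [179.9, -0.1, 45.5]
force: [0.7, 0.3, 0.3]
grip_width: 0.0548
grasp_force: 0.0
```

Call:
apply_moves --pt "0.919 -0.354 0 0 0 -0.233 0" --pt "0.919 -0.354 0 0 0 -0.233 0" --pt "0.919 -0.354 0 0 0 -0.233 0" --pt "0.919 -0.354 0 0 0 -0.233 0" --pt "0.919 -0.354 0 0 0 -0.233 0"

```text
time_s: 2.1
tool_pos: [0.4433, -0.233, 0.2406]
tool_rot: [179.9, -0.1, 65.6]
force: [-0.7, -0.3, 0.6]
grip_width: 0.0152
grasp_force: 0.0
```

Call:
apply_moves --pt "0.858 -0.29 0 0 0 -0.244 0" --pt "0.858 -0.29 0 0 0 -0.244 0" --pt "0.858 -0.29 0 0 0 -0.244 0" --pt "0.858 -0.29 0 0 0 -0.244 0" --pt "0.858 -0.29 0 0 0 -0.244 0"

```text
time_s: 2.6
tool_pos: [0.4607, -0.0554, 0.2405]
tool_rot: [179.9, -0.0, 86.4]
force: [0.3, -0.5, -0.2]
grip_width: 0.0002
grasp_force: 0.0
```

Call:
apply_moves --pt "0.795 -0.106 0.1 0 0 -0.246 0" --pt "0.795 -0.106 0.1 0 0 -0.246 0" --pt "0.795 -0.106 0.1 0 0 -0.246 0" --pt "0.795 -0.106 0.1 0 0 -0.246 0" --pt "0.795 -0.106 0.1 0 0 -0.246 0"

```text
time_s: 3.1
tool_pos: [0.4501, 0.101, 0.22]
tool_rot: [180.0, 0.0, 107.3]
force: [-0.2, -1.0, -0.0]
grip_width: 0.0006
grasp_force: 0.0
```

Call:
apply_moves --pt "0.323 0.434 0.2 0 0 0 0" --pt "0.323 0.434 0.25 0 0 0 0" --pt "0.323 0.434 0.25 0 0 0 0" --pt "0.323 0.434 0.25 0 0 0 0" --pt "0.323 0.434 0.25 0 0 0 0"

```text
time_s: 3.6
tool_pos: [0.5147, 0.1846, 0.1694]
tool_rot: [-179.9, 0.0, 106.9]
force: [-0.4, 0.4, -0.1]
grip_width: 0.0002
grasp_force: 0.0
```

Run:
```python
from go import *
a=viewer.read_camera('side')[110:240,225:395]; b=viewer.read_camera('wrist')
print(viewer.get_calibration('wrist'), [(x['location'],x['conf']) for x in boxes_of('wrist','bolt_knob')])
a=cv2.resize(a,(560,428),interpolation=cv2.INTER_CUBIC); 
cv2.imwrite('pics/w1.png',b[...,::-1]);cv2.imwrite('pics/s1.png',a[...,::-1])
```

```text
{'fov_y': 65.70646984690485, 'cx': 322.5884432286624, 'cy': 196.88066696913572, 'position': array([0.49571382, 0.24735519, 0.33274222]), 'orientation': array([-14.1187333 ,  -0.07941357,  16.798602  ])} [([324.8, 181.2], 0.73)]
```

View pics/w1.png

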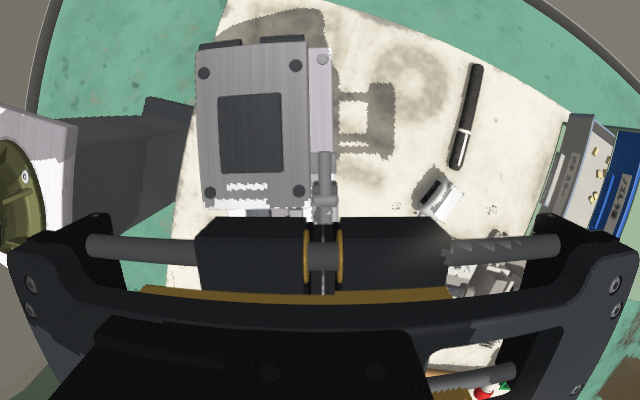

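View pics/s1.png

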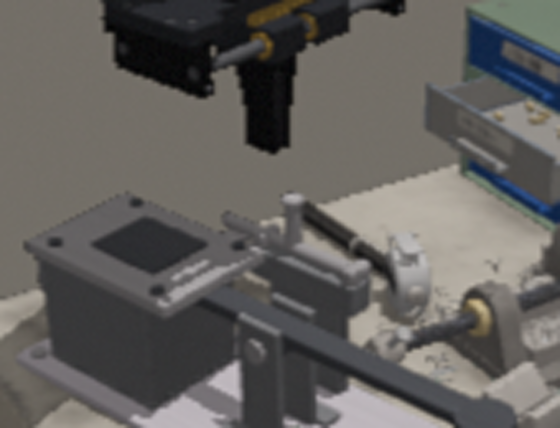

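The wrist view shows the shut fingers (column 323) lined up with the bolt rod (column 325). The side view shows the fingers above the lid side of the knob at (292,200). I lower beside the knob.

Call:
apply_moves --pt "0 0 0.12 0 0 0 0" --pt "0 0 0.2 0 0 0 0" --pt "0 0 0.25 0 0 0 0" --pt "0 0 0.25 0 0 0 0" --pt "0 0 0.25 0 0 0 0"

```text
time_s: 4.25
tool_pos: [0.5142, 0.1874, 0.1203]
tool_rot: [180.0, 0.0, 107.1]
force: [0.1, -0.0, 0.2]
grip_width: 0.0008
grasp_force: 0.0
```

Call:
apply_moves --pt "-0.015 0 0 0 0 0 0" --pt "-0.03 0 0 0 0 0 0" --pt "-0.045 0 0 0 0 0 0" --pt "-0.06 0 0 0 0 0 0" --pt "-0.075 0 0 0 0 0 0" --pt "-0.09 0 0 0 0 0 0" --pt "-0.1 0 0 0 0 0 0" --pt "-0.11 0 0 0 0 0 0"

```text
time_s: 5.05
tool_pos: [0.5209, 0.1664, 0.1201]
tool_rot: [180.0, -0.0, 107.1]
force: [1.5, 2.2, 1.2]
grip_width: 0.0008
grasp_force: 1.1
```

Call:
apply_moves --pt "-0.015 0 0 0 0 0 0" --pt "-0.03 0 0 0 0 0 0" --pt "-0.045 0 0 0 0 0 0" --pt "-0.06 0 0 0 0 0 0" --pt "-0.06 0 0 0 0 0 0"

```text
time_s: 5.55
tool_pos: [0.5237, 0.1571, 0.1201]
tool_rot: [179.9, -0.2, 107.2]
force: [1.1, 5.3, 0.3]
grip_width: 0.0007
grasp_force: 3.2
```

Call:
apply_moves --pt "-0.01 0 0 0 0 0 0" --pt "-0.02 0 0 0 0 0 0" --pt "-0.025 0 0 0 0 0 0" --pt "-0.025 0 0 0 0 0 0"

```text
time_s: 5.95
tool_pos: [0.5238, 0.1566, 0.1202]
tool_rot: [179.9, -0.5, 107.4]
force: [-1.3, 13.0, 1.3]
grip_width: 0.0008
grasp_force: 6.8
```

Call:
apply_moves --pt "-0.01 0 0 0 0 0 0" --pt "-0.02 0 0 0 0 0 0" --pt "-0.025 0 0 0 0 0 0" --pt "-0.025 0 0 0 0 0 0"

```text
time_s: 6.35
tool_pos: [0.5239, 0.1563, 0.1203]
tool_rot: [179.9, -0.8, 107.5]
force: [-4.5, 20.9, 0.4]
grip_width: 0.0005
grasp_force: 10.4
```

The force rises with no motion, so the bolt is at its end stop. I back off, rise, and go over the pad.

Call:
apply_moves --pt "0.06 0 0 0 0 0 0" --pt "0.1 0 0 0 0 0 0" --pt "0.1 0 -0.2 0 0 0 0" --pt "0.1 0 -0.4 0 0 0 0" --pt "0.1 0 -0.4 0 0 0 0" --pt "0.1 0 -0.4 0 0 0 0"

```text
time_s: 6.95
tool_pos: [0.5214, 0.1631, 0.2003]
tool_rot: [180.0, 0.1, 107.0]
force: [0.4, -0.0, -0.8]
grip_width: 0.0003
grasp_force: 0.0
```

Run:
```python
from go import *
a=viewer.read_camera('side')
cv2.imwrite('pics/s2.png',cv2.resize(a[140:270,225:395],(680,520),interpolation=cv2.INTER_CUBIC)[...,::-1])
print([(x['location'],x['conf']) for x in boxes_of('side','bolt_knob')])
for k in (0,30): print(proj(cs,W(p,(56,21-k,138.5))))
o=env.get_obs(); T=(o['tool_pos'],o['tool_rot'])
for P in [(0,-172,180),(0,-172,105),(0,-172,92)]:
    N=(W(p,P),[180,0,YAW]);print(N[0].round(3),row(T,N));T=N
```

```text
[]
[313.92310109 170.04336546]
[324.88973555 174.47401609]
[ 0.524 -0.036  0.18 ] [-0.955, -0.273, 0.094, -0.002, 0.001, -0.001]
[ 0.524 -0.036  0.105] [-0.0, -0.0, 0.375, 0.0, 0.0, 0.0]
[ 0.524 -0.036  0.092] [-0.0, -0.0, 0.065, 0.0, 0.0, 0.0]
```

View pics/s2.png

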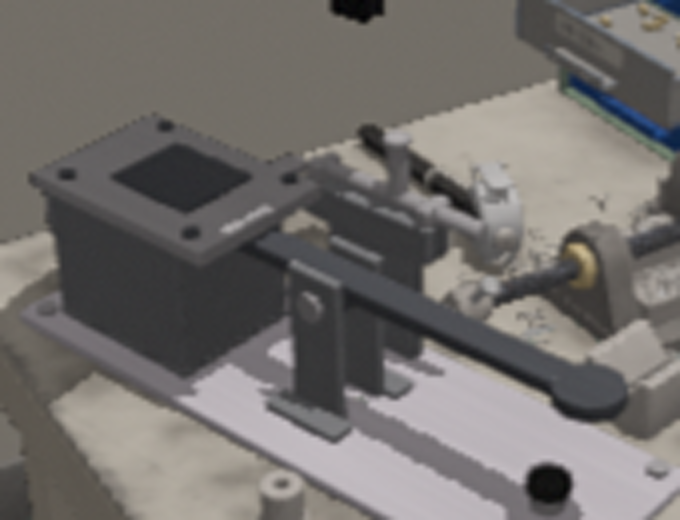

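The knob now sits at crop (398,135), i.e. pixel (324.5,173.8), which matches a 30 mm draw. The lid is still shut. Next is the pad.

Call:
apply_moves --pt "-0.955 -0.273 0 0 0 0 0" --pt "-0.955 -0.273 0 0 0 0 0" --pt "-0.955 -0.273 0.05 0 0 0 0" --pt "-0.955 -0.273 0.094 0 0 0 0" --pt "-0.955 -0.273 0.3 0 0 0 0" --pt "-0.955 -0.273 0.469 0 0 0 0" --pt "-0.955 -0.273 0.469 0 0 0 0"

```text
time_s: 7.75
tool_pos: [0.5197, -0.0348, 0.1003]
tool_rot: [-179.4, -0.3, 107.0]
force: [-1.0, 0.8, -0.3]
grip_width: 0.0006
grasp_force: 0.0
```

Run:
```python
from go import *
a=viewer.read_camera('side')
cv2.imwrite('pics/s3.png',cv2.resize(a[140:290,280:450],(680,600),interpolation=cv2.INTER_CUBIC)[...,::-1])
o=env.get_obs();print(o['tool_pos'],proj(cs,o['tool_pos']))
```

```text
[ 0.52211506 -0.03417824  0.10328324] [372.06847349 231.36101527]
```

View pics/s3.png

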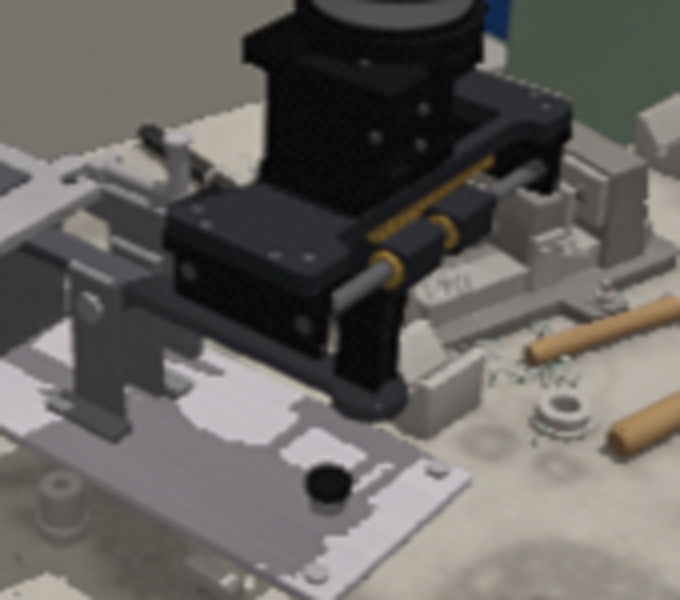

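The fingers are over the pad, at crop (370,385). I press down along the arc.

Call:
apply_moves --pt "0 0 0.04 0 0 0 0" --pt "0 0 0.07 0 0 0 0" --pt "0 0 0.1 0 0 0 0" --pt "0 0 0.13 0 0 0 0" --pt "0.003 0 0.16 0 0 0 0" --pt "0.006 0 0.19 0 0 0 0" --pt "0.01 0 0.22 0 0 0 0" --pt "0.01 0 0.22 0 0 0 0"

```text
time_s: 8.6
tool_pos: [0.5242, -0.0325, 0.0613]
tool_rot: [-180.0, 0.0, 107.1]
force: [1.3, -1.8, 3.3]
grip_width: 0.0008
grasp_force: 1.5
```

Call:
apply_moves --pt "0.004 0 0.03 0 0 0 0" --pt "0.008 0 0.06 0 0 0 0" --pt "0.012 0 0.09 0 0 0 0" --pt "0.016 0 0.115 0 0 0 0" --pt "0.02 0 0.13 0 0 0 0" --pt "0.02 0 0.14 0 0 0 0" --pt "0.02 0 0.14 0 0 0 0"

```text
time_s: 9.3
tool_pos: [0.5233, -0.0278, 0.0365]
tool_rot: [-179.9, 0.0, 107.1]
force: [-8.0, -0.7, 24.7]
grip_width: 0.0003
grasp_force: 11.3
```

Call:
apply_moves --pt "0 0 -0.008 0 0 0 0" --pt "0 0 -0.008 0 0 0 0" --pt "0 0 -0.008 0 0 0 0" --pt "0 0 -0.008 0 0 0 0" --pt "0 0 -0.008 0 0 0 0"

```text
time_s: 9.8
tool_pos: [0.5233, -0.0279, 0.0369]
tool_rot: [-180.0, 0.0, 107.1]
force: [-3.9, 0.1, 16.2]
grip_width: -0.0001
grasp_force: 7.0
```

Run:
```python
from go import *
a=viewer.read_camera('side')
cv2.imwrite('pics/s4.png',cv2.resize(a[140:290,225:425],(800,600),interpolation=cv2.INTER_CUBIC)[...,::-1])
o=env.get_obs();print(o['tool_pos'],o['force'],o['time_s'])
```

```text
[ 0.52324086 -0.02786351  0.03689825] [-4.06065773 -0.59343909 14.21416298] 9.85
```

View pics/s4.png

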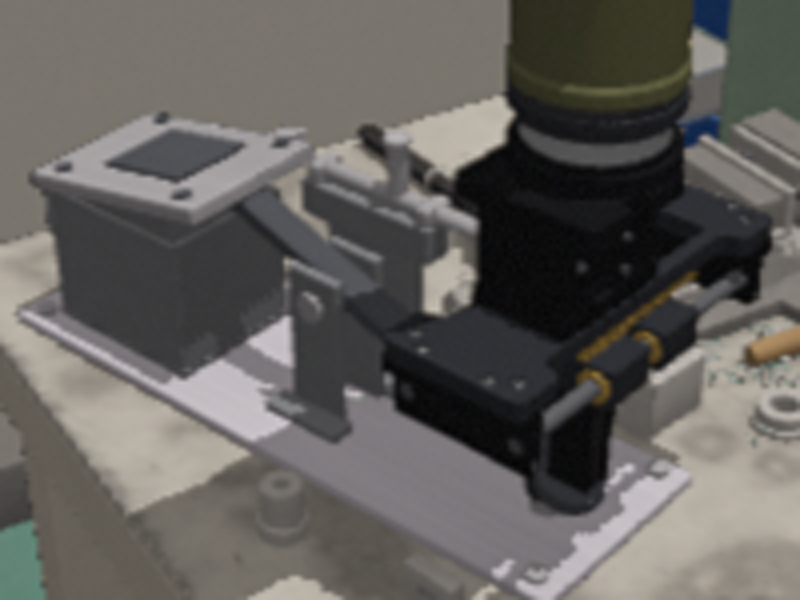

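The lid is up (lip corner raised near (300,150)), the pad at (565,495) is down on the stop with the fingers pressing at about 15 N, and the bolt is still back.

```bash
python3 -c "
from cell import env
print(env.sign_off())"
```

```text
the job is handed in; nothing more can be done
None
```

I pushed the bolt to its end stop and pressed the lever down onto its rubber stop. The last picture shows the lid held up, with the fingers pressing at about 15 N. I handed the job in at about 10 s; no verdict came back.

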